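Fit the toothed divider into the drill-bit tray and bolt it

TASK

The drill-bit tray needs its divider back: pick up the toothed wooden strip, lower it upright onto the slotted rail in the tray so that every tooth drops into its own slot and the strip sits fully home, feeling for the slots gently and never forcing it down. Then slide the bolt at the tray's end all the way over the strip's end lug to lock it, and let go. Leave the other things on the worktop where they are.

Things in the scene. Friction and masses are not known exactly. Their poses are not given: they have to be found in the camera images.
- strip: Loose light-wood strip, 0.1-0.18 kg, standing on its teeth. Origin: centre, at tooth-tip level; z up, y along it. 14 mm thick (x). Five teeth at y -40, -20, 0, 20, 40 mm, each 10 mm wide, 16 long (z 0-16), square-cornered. Body above: y -42 to 42, z 16-58; grip it there across x. Low lug at each end: |y| 41-75, z 16-28. Ends alike: either way round will do. Over 45 N between strip and tray or rail spoils it.
- tray: Plywood drill-bit tray, fixed. Origin on the worktop, under the middle of its rail's adjusting range; y along the rail, z up. Spans x -65 to 65, y -94 to 146 mm; floor 8, rims 22 mm high; bits lie in it. The dark wooden rail along its middle has its top at z 30 mm. Strip's origin in this frame: z 30 mm with teeth on top of the rail, 14 mm fully home (body resting on the rail).
- rail_mid (a point): Fixed point of the tray at rail-top height, 30 mm above its origin; same axes. Rail 33 mm wide, 140 long, centred on it in x. Five slots 20 mm apart, each 12.4 mm along y, 17 along x, 22 deep; ends solid. The rail is adjustable: its middle slot is anywhere within 10 mm of this point along y, not shown by any pose: find it by feel or by looking. It stays put under allowed forces.
- bolt (a joint): Steel slide bolt on a block at the tray's +y end. 0 m = drawn back (starts 0-2 mm out), 0.034 = fully shot toward tray -y, over the strip's lug. About 2 N friction; stays where left. Bar 14 mm wide, z 45-52 mm; tip at tray y 90 mm drawn back, 56 shot. It passes 3 mm above the lug of a strip fully home and strikes one that is not.
- bolt_knob (a point): Top centre of the bolt's upright round knob, 10 mm in diameter, z 52 to 82 mm above the worktop; at tray x 0 and, bolt drawn back, y 122 mm. Cheeks beside the bar, |x| up to 17 mm, reach z 53; a strap behind, tray y 129-139 mm, reaches z 56.
- mug: Bystander, leave alone: spotted mug, 82x114x91 mm; origin at the centre of its underside
- glue_bottle: Bystander, leave alone: white glue bottle, 56x72x220 mm; origin at the centre of its underside
- bearing_box: Bystander, leave alone: small closed box, 52x72x44 mm; origin at the centre of its underside
- offcut: Bystander, leave alone: wooden offcut, 45x100x19 mm, lying flat; origin at the centre of its underside

How it is judged:
By the outcome, as a careful person would: the job done as asked, in the order asked, and still so for the second after the job is handed in, with the robot touching nothing.
It also fails if it takes over 72 s, if anything falls off the work surface, if the arm or the gripper's body presses on something with over 40 N, if the wrist force passes 120 N, or if a joint passes its speed limit or range.

ROBOT

A 6-joint arm with a two-finger parallel gripper is mounted at the origin on a cart in front of the work surface, level with it; the furniture and walls round the work are solid. World frame = base frame: x ahead of the robot, y to its left, z up, the work surface at z = 0. Lengths are in m, angles in rad, forces in N, time in s.
With the tool pointing down it reaches from about 0.375 to 0.975 m from the base axis. Payload 3.8 kg.
Tool frame: the origin (TCP) lies where the fingers leave the gripper's body, on its centre line; the fingertips stand 73 mm ahead of it and the grasp point (between the pads) lies 54 mm ahead of it; z points along the fingers, y is the line along which they close (so a half turn about z gives the same grasp; the last joint's range is limited). The gripper opens to 85 mm and grips with 20 to 120 N. Pads are 22 mm wide; open, the fingers measure 114 mm over their backs; the gripper's body (76 mm by 85 mm) begins 54 mm behind the grasp point. The pads swing forward as they close: fully open they stand 13 mm farther back than shut.
Start: joints at [1.182, 0.264, 1.604, -0, 1.274, -0.037], TCP at [0.233, 0.634, 0.304] pointing down, gripper open.
Joint ranges: [-2.63, 2.63], [-0.94, 2.18], [0.31, 2.57], [-1.31, 4.45], [0, 2.66], [-2.55, 2.55]. Speed limits (rad/s): [2.57, 2.57, 3.14, 3.14, 3.14, 3.14].

INTERFACE

Orientations are given as a rotation vector (axis times angle).
In Python, from workcell import read_state, viewer, bot gives the robot as it stands.
- The arm moves only by the tool jog_arm, never from a script. Its argument "increments" is a list that holds one entry, the list of rows, each a list of 7 numbers: the shift along the tool's x, y, z in units of 30 mm (1.0 is 30 mm), then the turn, a rotation vector about the tool's x, y, z in units of 6 degrees (1.0 is 6 degrees), then the opening, from -1 (shut) to 1 (fully open). A call has exactly 5 rows; each row shifts and turns the commanded pose from where the row before left it, along the tool's axes as they then stand; what a row does not reach is not made up. A row lasts 1/12 s, in which the tool goes at most 41.7 mm and 7.16 degrees, less where a joint would pass 70% of its speed; a pose out of reach is approached as far as the arm can. A call is refused whole if a number of a shift passes 1 or a number of a turn 1, either way. A call with a gripper value outside its range is refused whole. The fingers move at their own pace and stop on an object; "force" is the grip in N (left out, the last holds). Time passes only in rows, so rows that do not move let the fingers close, or fill a call up. It gives the time, the measured TCP pose, the force, the opening and the grip force at its end, in the units of the state.
- read_state(): the state, without advancing time (a new reading comes with each control period).
- viewer.read_camera(name): name is "scene" or "top" or "wrist"; returns (picture, depth): 480x640x3 uint8, blue, green, red; 480x640 float32, m along the optical axis (not along the pixel's ray), 0 where there is no reading.
- viewer.camera_params(name): a dict with "fx", "fy", "cx", "cy" (pixels), "k1" (the pictures are not rectified: a ray, as slopes to the right and down, at radius r is drawn at 1 + k1 r^2 times it, then the intrinsics apply), "R" (3x3) and "t" (3): a world point X has camera coordinates R X + t; the wrist camera has in their place "hand_eye" (4x4, takes a point from camera to tool coordinates, whose origin is the TCP and whose axes are the flange's). Camera axes: x right, y down, z forward; pixel columns grow to the right and rows downward; lengths in m; the calibration is good to about 2 mm. A picture is of the moment at which its call begins: read the wrist's pose just before it. camera_params takes no time and is no camera call.
- bot.finish_job(): hands the job in; it is judged then, once.
The state is a dict: "time": time; "q": joint angles; "joint_vel": joint speeds; "joint_torque": joint torques, N m; "tool_pos": TCP position; "tcp_rot": TCP orientation; "wrist_force": force on the tool from outside, world axes, zero at the start; "torque": the same for the moment, N m; "width": opening from 0.0 (shut) to 1.0 (fully open); "grip_force": force on a finger pad.
Only numpy, scipy, OpenCV 4.12 (cv2) and the standard library are available. Lean on these libraries where they do the work, as an engineer would, in place of code of your own. Each camera call takes 0.05 s, during which the arm holds its last target. There are 200 camera calls.

## Working session

There is one attempt and no reset: what is moved stays moved. The work goes in short steps, Python scripts to look and compute and a tool call to move; the robot and the scene stay as the last step left them, time stands still between calls to the robot, and variables do not carry over. Pictures are saved under pics/ and viewed, at most 10 in all, crops included, and the job is handed in when it is done.

Besides the shell and the picture viewer there is one more tool, called after "Call:" as name(argument=value, ...) on one line, values as JSON. jog_arm: Moves the arm, as the interface text tells. Its arguments: {"type":"object","properties":{"increments":{"type":"array","items":{"type":"array","items":{"type":"array","items":{"type":"number"}}}},"force":{"type":"number"}},"required":["increments"]}

```bash
ls; mkdir -p pics
python3 - <<'E'
from workcell import read_state, viewer
import cv2,numpy as np
print(read_state())
for n in("top","scene"):
    p,d=viewer.read_camera(n); cv2.imwrite(f"pics/{n}0.png",p); np.save(n+"0.npy",d)
    c=viewer.camera_params(n);print(n,c)
print(viewer.camera_params("wrist"))
E
```

```text
pics
{'time': 0.0, 'q': array([ 1.18208105e+00,  2.64760430e-01,  1.60541514e+00, -2.02493633e-05,
        1.27370190e+00, -3.69011641e-02]), 'joint_vel': array([-0.00053931, -0.00045466, -0.00058847,  0.00177261,  0.00041728,
        0.00065359]), 'joint_torque': array([-3.79876556e-04, -5.15103257e+01, -3.67321908e+01,  1.37650836e-04,
        1.26366253e-02,  5.87471874e-06]), 'tool_pos': array([0.23239063, 0.63310898, 0.30253473]), 'tcp_rot': array([-0.54969202, -3.09265546,  0.00351392]), 'wrist_force': array([0.11782199, 0.06838225, 0.46035938]), 'torque': array([-0.05883843,  0.01808283,  0.00197682]), 'grip_force': 0.0, 'width': 1.0040029005694573}
top {'fx': 487.25710276867596, 'fy': 487.25710276867596, 'cx': 319.78782405046775, 'cy': 241.91326986241313, 'k1': -0.11540845008423588, 'R': array([[-4.68588298e-03, -9.99988856e-01,  5.74554155e-04],
       [-9.97708320e-01,  4.63641215e-03, -6.75026823e-02],
       [ 6.74992662e-02, -8.89547130e-04, -9.97718927e-01]]), 't': array([0.28157436, 0.52295673, 0.93387291])}
scene {'fx': 593.2067231895403, 'fy': 593.2067231895403, 'cx': 326.51963439237056, 'cy': 238.79404689511628, 'k1': -0.13282381684634545, 'R': array([[ 0.89904961, -0.43774534, -0.00942464],
       [-0.27811472, -0.55430762, -0.78447133],
       [ 0.33817452,  0.70789977, -0.62009347]]), 't': array([-0.36583756,  0.37305148,  0.86871691])}
{'fx': 361.4084805302226, 'fy': 361.4084805302226, 'cx': 320.45719986325906, 'cy': 234.64388388367595, 'k1': 0.012753390724294704, 'hand_eye': array([[-1.28873454e-03, -9.46066722e-01, -3.23969283e-01,
         8.42914134e-02],
       [ 9.99999125e-01, -1.31561753e-03, -1.36035911e-04,
         3.03752670e-05],
       [-2.97520619e-04, -3.23969175e-01,  9.46067590e-01,
        -7.09699613e-02],
       [ 0.00000000e+00,  0.00000000e+00,  0.00000000e+00,
         1.00000000e+00]])}
```

View pics/top0.png

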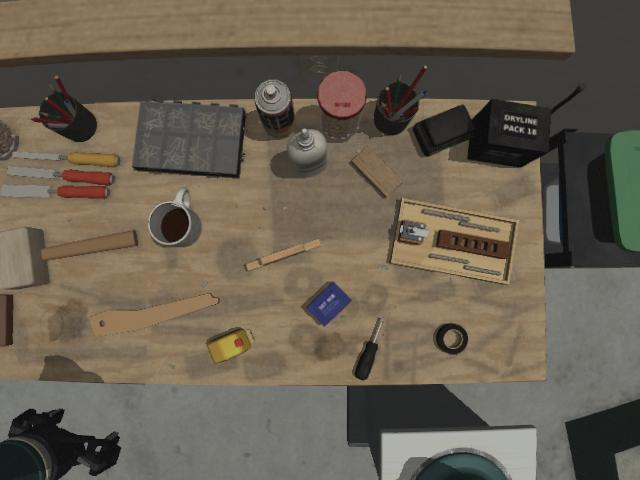

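View pics/scene0.png

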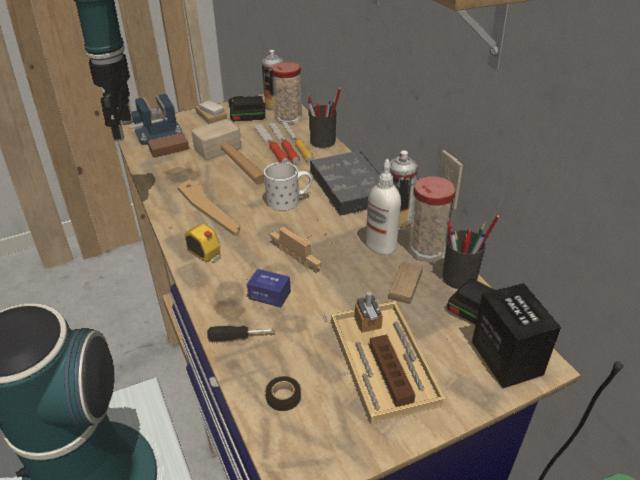

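The top view shows the strip at about (283,254) and the tray around (455,241). The bolt knob is near (410,231), so tray +y points image-left, and the rail slots run from (455,240) to (501,248).

```bash
cat > h.py <<'E'
import numpy as np, cv2
from scipy.spatial.transform import Rotation as Ro
from workcell import read_state, viewer
def cam(n,s=None):
    c=viewer.camera_params(n)
    if n=="wrist":
        T=np.eye(4);T[:3,:3]=Ro.from_rotvec(s["tcp_rot"]).as_matrix();T[:3,3]=s["tool_pos"]
        M=T@c["hand_eye"]
    else:
        M=np.eye(4);M[:3,:3]=c["R"].T;M[:3,3]=-c["R"].T@c["t"]
    return c,M
def rays(c,uv):
    p=(np.asarray(uv,float).reshape(-1,2)-[c["cx"],c["cy"]])/[c["fx"],c["fy"]]
    q=p.copy()
    for _ in range(15): q=p/(1+c["k1"]*(q**2).sum(1,keepdims=True))
    return np.c_[q,np.ones(len(q))]
def onplane(cm,uv,z):
    c,M=cm; r=rays(c,uv)@M[:3,:3].T
    return M[:3,3]+r*((z-M[2,3])/r[:,2])[:,None]
def cloud(cm,d):
    c,M=cm; v,u=np.mgrid[:480,:640]
    P=rays(c,np.c_[u.ravel(),v.ravel()])*d.reshape(-1,1)
    return (P@M[:3,:3].T+M[:3,3]).reshape(480,640,3)
def axis(xy):
    m=xy.mean(0); c,s,(w)=cv2.minAreaRect(xy.astype(np.float32)*1000)
    e=np.linalg.svd(xy-m,full_matrices=False)[2][0]
    e=e*np.sign(e[1]); return m,np.array(c)/1000,s,np.degrees(np.arctan2(-e[0],e[1]))
E
python3 - <<'E'
from h import *
d=np.load("top0.npy");cm=cam("top");P=cloud(cm,d)
def box(u0,u1,v0,v1,z0,z1):
    Q=P[v0:v1,u0:u1].reshape(-1,3);return Q[(Q[:,2]>z0)&(Q[:,2]<z1)]
Q=box(240,326,236,274,.045,.07);print("strip body",len(Q),Q[:,2].mean(),axis(Q[:,:2]))
Q=box(240,326,236,274,.012,.07);print("strip all",axis(Q[:,:2]))
Q=box(436,512,228,256,.024,.04);print("rail",len(Q),Q[:,2].mean(),axis(Q[:,:2]))
Q=box(390,520,195,290,.017,.1);print("tray",axis(Q[:,:2]))
Q=box(395,435,215,250,.06,.1);print("knob",len(Q),Q.mean(0) if len(Q) else 0)
print("table",np.median(P[300:320,240:300,2]))
print(onplane(cm,[(401,200),(518,220),(508,282),(391,264)],.022))
E
```

```text
strip body 352 0.057302818771937186 (array([0.50038425, 0.35044908]), array([0.50062238, 0.35076788]), (14.058077812194824, 83.63563537597656), np.float64(18.97359595120816))
strip all (array([0.50029967, 0.34928244]), array([0.50068445, 0.35032703]), (14.25561237335205, 149.15408325195312), np.float64(19.072427308345155))
rail 965 0.029674384396505042 (array([ 0.51923095, -0.02016912]), array([ 0.51939178, -0.02158223]), (142.78887939453125, 33.88024139404297), np.float64(-9.423964086485183))
tray (array([0.52648566, 0.01764717]), array([0.52527667, 0.0120416 ]), (242.07318115234375, 130.3902587890625), np.float64(-11.095754915882361))
knob 35 [0.54328591 0.10636877 0.07746007]
table 0.00011776356239939778
[[ 0.60569995  0.1193087   0.022     ]
 [ 0.5658447  -0.11554986  0.022     ]
 [ 0.44309655 -0.0912524   0.022     ]
 [ 0.48030917  0.14096533  0.022     ]]
```

```bash
cat >> h.py <<'E'
def delta(p,yaw,s=None):
    "tool-frame shift (units of 30 mm) and turn (units of 6 deg) to TCP p, tool down, tool y at yaw deg"
    s=s or read_state(); R=Ro.from_rotvec(s["tcp_rot"]).as_matrix()
    y=np.array([np.cos(np.radians(yaw)),np.sin(np.radians(yaw)),0]);z=np.array([0,0,-1.])
    T=np.c_[np.cross(y,z),y,z]
    w=Ro.from_matrix(R.T@T).as_rotvec(degrees=True)/6
    return "shift",np.round(R.T@(np.array(p)-s["tool_pos"])/.03,2),"turn",np.round(w,2),"t",round(s["time"],2)
E
python3 - <<'E'
from h import *
print(delta((.5005,.3505,.20),19))
E
```

```text
('shift', array([-11.64,  -5.76,   3.43]), 'turn', array([-0.02,  0.01,  8.47]), 't', 0.1)
```

Call:
jog_arm(increments=[[[-0.97, -0.48, 0.2, 0, 0, 0, 1], [-0.97, -0.48, 0.2, 0, 0, 0, 1], [-0.97, -0.48, 0.2, 0, 0, 0, 1], [-0.97, -0.48, 0.2, 0, 0, 0, 1], [-0.97, -0.48, 0.2, 0, 0, 0, 1]]])

```text
time: 0.52
tool_pos: [0.3449, 0.5146, 0.273]
tcp_rot: [-0.549, -3.093, 0.002]
wrist_force: [-0.1, 0.3, -0.8]
width: 0.996
grip_force: 0.0
```

Call:
jog_arm(increments=[[[-0.97, -0.48, 0.3, 0, 0, 0, 1], [-0.97, -0.48, 0.3, 0, 0, 0, 1], [-0.97, -0.48, 0.3, 0, 0, 0, 1], [-0.97, -0.48, 0.3, 0, 0, 0, 1], [-0.97, -0.48, 0.3, 0, 0, 0, 1]]])

```text
time: 0.93
tool_pos: [0.4567, 0.3967, 0.228]
tcp_rot: [-0.55, -3.093, 0.001]
wrist_force: [-0.4, 0.4, 0.4]
width: 0.998
grip_force: 0.0
```

Call:
jog_arm(increments=[[[-0.97, -0.48, 0.4, 0, 0, 0, 1], [-0.97, -0.48, 0.5, 0, 0, 0, 1], [0, 0, 0, 0, 0, 0.95, 1], [0, 0, 0, 0, 0, 0.95, 1], [0, 0, 0, 0, 0, 0.95, 1]]])

```text
time: 1.35
tool_pos: [0.501, 0.3498, 0.2006]
tcp_rot: [-1.013, -2.972, 0.003]
wrist_force: [-0.4, 0.1, 1.0]
width: 1.004
grip_force: 0.0
```

Call:
jog_arm(increments=[[[0, 0, 0, 0, 0, 0.95, 1], [0, 0, 0, 0, 0, 0.95, 1], [0, 0, 0, 0, 0, 0.95, 1], [0, 0, 0, 0, 0, 0.95, 1], [0, 0, 0, 0, 0, 0.95, 1]]])

```text
time: 1.77
tool_pos: [0.5005, 0.3509, 0.2013]
tcp_rot: [-1.712, -2.634, 0.002]
wrist_force: [0.4, -0.3, -0.9]
width: 0.996
grip_force: 0.0
```

Call:
jog_arm(increments=[[[0, 0, 0, 0, 0, 0.87, 1], [0, 0, 0, 0, 0, 0, 1], [0, 0, 0, 0, 0, 0, 1], [0, 0, 0, 0, 0, 0, 1], [0, 0, 0, 0, 0, 0, 1]]])

```text
time: 2.18
tool_pos: [0.5008, 0.3511, 0.2017]
tcp_rot: [-1.822, -2.559, 0.001]
wrist_force: [-0.7, 0.6, -0.2]
width: 1.001
grip_force: 0.0
```

Run:
```python
from h import *
s=read_state();p,d=viewer.read_camera("wrist");cv2.imwrite("pics/w1.png",p)
print(s["tool_pos"],s["tcp_rot"],delta((.5005,.3505,.099),19))
cm=cam("wrist",s);P=cloud(cm,d).reshape(-1,3)[d.ravel()>0]
Q=P[(P[:,2]>.05)&(P[:,2]<.066)&(np.hypot(P[:,0]-.5,P[:,1]-.35)<.06)];print(len(Q),Q[:,2].mean(),axis(Q[:,:2]))
```

```text
[0.50075289 0.35105655 0.201688  ] [-1.82174756e+00 -2.55930654e+00  5.33281883e-04] ('shift', array([-0.01, -0.02,  3.43]), 'turn', array([-0.  ,  0.  ,  0.02]), 't', 2.23)
2740 0.058777646634773334 (array([0.50004218, 0.35369379]), array([0.50113815, 0.35045322]), (14.016420364379883, 83.6198501586914), np.float64(19.09901301019464))
```

Call:
jog_arm(increments=[[[0, 0, 0.9, 0, 0, 0, 1], [0, 0, 0.9, 0, 0, 0, 1], [0, 0, 0.9, 0, 0, 0, 1], [0, 0, 0.5, 0, 0, 0, 1], [0, 0, 0.22, 0, 0, 0, 1]]])

```text
time: 2.65
tool_pos: [0.499, 0.3499, 0.0959]
tcp_rot: [-1.822, -2.557, 0.008]
wrist_force: [-0.2, -0.4, -0.1]
width: 0.997
grip_force: 0.0
```

Call:
jog_arm(increments=[[[0, 0, 0, 0, 0, 0, -1], [0, 0, 0, 0, 0, 0, -1], [0, 0, 0, 0, 0, 0, -1], [0, 0, 0, 0, 0, 0, -1], [0, 0, 0, 0, 0, 0, -1]]], force=50)

```text
time: 3.07
tool_pos: [0.5018, 0.3517, 0.1009]
tcp_rot: [1.823, 2.557, 0.004]
wrist_force: [0.7, 0.8, 0.4]
width: 0.297
grip_force: 0.0
```

Call:
jog_arm(increments=[[[0, 0, 0, 0, 0, 0, -1], [0, 0, 0, 0, 0, 0, -1], [0, 0, 0, 0, 0, 0, -1], [0, 0, 0, 0, 0, 0, -1], [0, 0, 0, 0, 0, 0, -1]]])

```text
time: 3.48
tool_pos: [0.5016, 0.3516, 0.1007]
tcp_rot: [1.823, 2.557, 0.003]
wrist_force: [-0.5, 0.5, 5.9]
width: 0.157
grip_force: 49.8
```

Call:
jog_arm(increments=[[[0, 0, -0.5, 0, 0, 0, -1], [0, 0, -0.9, 0, 0, 0, -1], [0, 0, -0.9, 0, 0, 0, -1], [0, 0, -0.9, 0, 0, 0, -1], [0, 0, -0.8, 0, 0, 0, -1]]])

```text
time: 3.9
tool_pos: [0.5006, 0.3509, 0.2203]
tcp_rot: [-1.824, -2.558, 0.001]
wrist_force: [0.8, 0.8, -0.6]
width: 0.153
grip_force: 48.9
```

Run:
```python
from h import *
print(delta((.521,-.0136,.20),-9.4),read_state()["wrist_force"])
```

```text
('shift', array([-11.71,  -3.32,   0.68]), 'turn', array([-0.  ,  0.  ,  4.74]), 't', 3.9) [ 0.84656683  0.81341599 -0.56655288]
```

Call:
jog_arm(increments=[[[-0.976, -0.277, 0, 0, 0, 0, -1], [-0.976, -0.277, 0, 0, 0, 0, -1], [-0.976, -0.277, 0, 0, 0, 0, -1], [-0.976, -0.277, 0, 0, 0, 0, -1], [-0.976, -0.277, 0, 0, 0, 0, -1]]])

```text
time: 4.32
tool_pos: [0.5086, 0.1978, 0.2188]
tcp_rot: [-1.823, -2.558, 0.001]
wrist_force: [0.1, 0.5, -1.3]
width: 0.156
grip_force: 49.0
```

Call:
jog_arm(increments=[[[-0.976, -0.277, 0, 0, 0, 0, -1], [-0.976, -0.277, 0, 0, 0, 0, -1], [-0.976, -0.277, 0, 0, 0, 0, -1], [-0.976, -0.277, 0, 0, 0, 0, -1], [-0.976, -0.277, 0, 0, 0, 0, -1]]])

```text
time: 4.73
tool_pos: [0.5171, 0.0457, 0.2188]
tcp_rot: [-1.823, -2.558, 0.001]
wrist_force: [0.3, -0.7, -0.9]
width: 0.152
grip_force: 49.0
```

Call:
jog_arm(increments=[[[-0.976, -0.277, 0, 0, 0, 0, -1], [-0.976, -0.277, 0, 0, 0, 0, -1], [0, 0, 0, 0, 0, 0.95, -1], [0, 0, 0, 0, 0, 0.95, -1], [0, 0, 0, 0, 0, 0.95, -1]]])

```text
time: 5.15
tool_pos: [0.5205, -0.0145, 0.2187]
tcp_rot: [-2.191, -2.25, 0.001]
wrist_force: [0.0, -0.4, -0.9]
width: 0.156
grip_force: 48.9
```

Call:
jog_arm(increments=[[[0, 0, 0, 0, 0, 0.95, -1], [0, 0, 0, 0, 0, 0.94, -1], [0, 0, 0, 0, 0, 0, -1], [0, 0, 0, 0, 0, 0, -1], [0, 0, 0, 0, 0, 0, -1]]])

```text
time: 5.57
tool_pos: [0.5209, -0.0135, 0.219]
tcp_rot: [-2.394, -2.034, 0.001]
wrist_force: [-0.3, -0.5, -1.2]
width: 0.155
grip_force: 48.9
```

Run:
```python
from h import *
s=read_state();p,d=viewer.read_camera("wrist");cv2.imwrite("pics/w2.png",p);np.savez("w2.npz",d=d,pos=s["tool_pos"],rot=s["tcp_rot"])
q,_=viewer.read_camera("scene");cv2.imwrite("pics/s2.png",q)
print(s["tool_pos"],delta((.521,-.0136,.20),-9.4))
```

```text
[ 0.5208528  -0.01354777  0.21898239] ('shift', array([-0.  ,  0.  ,  0.64]), 'turn', array([-0.  ,  0.  ,  0.01]), 't', 5.67)
```

View pics/w2.png

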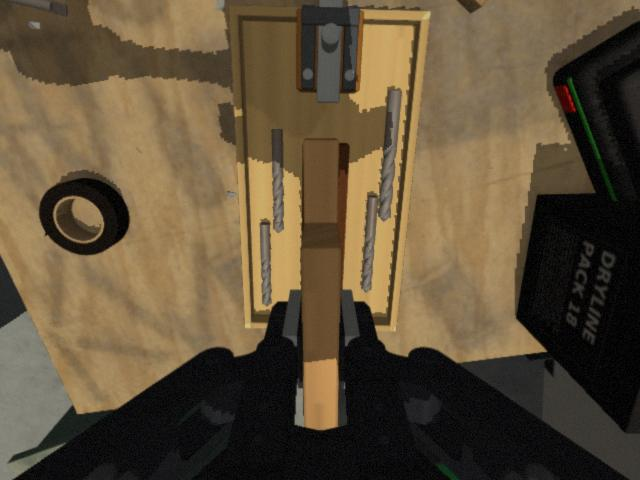

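The wrist view shows the strip end-on at about (320,280), upright and in line with the tray. It covers the rail and slots. The bolt knob is at (332,35). I'll take the slots from the first top picture.

Run:
```python
from h import *
from scipy.ndimage import map_coordinates
from scipy.optimize import minimize
img=cv2.cvtColor(cv2.imread("pics/top0.png"),cv2.COLOR_BGR2GRAY).astype(float)
c,M=cam("top")
def proj(X):
    p=(X-M[:3,3])@M[:3,:3]; p=p[:,:2]/p[:,2:]; p=p*(1+c["k1"]*(p**2).sum(1,keepdims=True))
    return p*[c["fx"],c["fy"]]+[c["cx"],c["cy"]]
yy,xx=np.meshgrid(np.arange(-75,76,.5),np.arange(-18,18.1,.5),indexing="ij")
def samp(o,yaw,z=.03):
    a=np.radians(yaw); ey=np.array([-np.sin(a),np.cos(a)]);ex=np.array([np.cos(a),np.sin(a)])
    X=np.c_[np.array(o)+(xx.ravel()[:,None]*ex+yy.ravel()[:,None]*ey)/1e3,np.full(xx.size,z)]
    uv=proj(X);return map_coordinates(img,[uv[:,1],uv[:,0]],order=1).reshape(xx.shape)
# model: slots dark within |x|<8.5,|y-20k|<6.2
def cost(v):
    g=samp(v[:2],v[2]); m=np.zeros_like(g)
    for k in range(-2,3): m+=1/(1+np.exp((np.abs(yy-20*k)-6.2)/.6))/(1+np.exp((np.abs(xx)-8.5)/.6))
    sel=(np.abs(xx)<13)&(np.abs(yy)<52)
    return np.corrcoef(g[sel],m[sel])[0,1]
for st in (-10,-5,0,5,10):
    a=np.radians(-9.4);o=np.array([.521,-.0136])+st/1e3*np.array([-np.sin(a),np.cos(a)])
    r=minimize(lambda u:cost([o[0]+u[0]/1e3,o[1]+u[1]/1e3,-9.4+u[2]]),[0,0,0],method="Nelder-Mead",options=dict(initial_simplex=[[0,0,0],[3,0,0],[0,3,0],[0,0,1]]))
    print(st,o+r.x[:2]/1e3,-9.4+r.x[2],r.fun)
g=samp((.521,-.0136),-9.4);print(np.round(g[::4,30:43].mean(1)).astype(int))
cv2.imwrite("pics/rail.png",cv2.resize(g.T.astype(np.uint8),None,fx=2.6,fy=2.6))
# strip in wrist picture
f=np.load("w2.npz");s=dict(tool_pos=f["pos"],tcp_rot=f["rot"]);d=f["d"]
P=cloud(cam("wrist",s),d).reshape(-1,3)[d.ravel()>0]
Rt=Ro.from_rotvec(f["rot"]).as_matrix();T=(P-f["pos"])@Rt*1e3
Q=T[(abs(T[:,1])<12)&(abs(T[:,0])<90)&(T[:,2]>34)&(T[:,2]<110)]
b=Q[(Q[:,2]<48)&(Q[:,0]>15)];l=Q[(Q[:,2]>60)&(Q[:,2]<80)]
for n,q in(("body",b),("lug",l)): print(n,len(q),q[:,:2].min(0) if len(q) else 0,np.percentile(q,[1,50,99],axis=0).round(1).tolist() if len(q) else 0)
t=l[:,:2];print(np.polyfit(t[:,0],t[:,1],1))
```

```text
-10 [ 0.51792494 -0.02661683] -10.675405659886586 -0.7012707045547185
-5 [ 0.51792094 -0.02661735] -10.669188444994793 -0.7012709217863465
0 [ 0.52146187 -0.00718183] -10.15265187649428 -0.6344420465037593
5 [ 0.52146186 -0.00718183] -10.152928734690294 -0.6344420469679474
10 [ 0.52146186 -0.00718184] -10.152918281494184 -0.6344420469488312
[ 60  60  60  59  59  59  59  59  60  59  49  27  22  22  55  76  73  60
  56  55  41  24  21  26  60  80  74  60  55  53  44  26  20  41  70  81
  75  61  55  54  43  26  20  45  76  82  76  61  55  55  42  23  24  51
  80  82  78  66  59  58  59  59  59  59  59  58  58  57  48  30  34  63
  80  82 104 134]
body 2899 [15.00109662 -8.0225193 ] [[15.3, -7.8, 40.5], [29.3, -0.8, 41.9], [40.4, 5.8, 47.3]]
lug 3385 [ 10.55393796 -11.92278141] [[11.1, -10.4, 60.7], [55.3, -0.7, 71.6], [73.2, 10.4, 74.5]]
[-0.03144363  0.91123595]
```

View pics/rail.png

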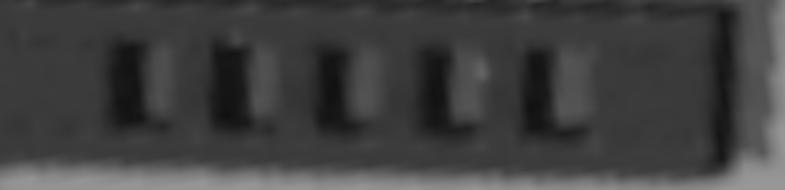

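The unwarped rail picture shows five slots, each a dark half and a light half, 12 mm wide together. The middle one spans columns 318-381 and rows 43-130. That puts it about 8 mm to −y of the nominal point. I'll refine this with a two-band template.

Run:
```python
from h import *
from scipy.ndimage import map_coordinates
from scipy.optimize import minimize
img=cv2.cvtColor(cv2.imread("pics/top0.png"),cv2.COLOR_BGR2GRAY).astype(float)
c,M=cam("top")
def proj(X):
    p=(X-M[:3,3])@M[:3,:3]; p=p[:,:2]/p[:,2:]; p=p*(1+c["k1"]*(p**2).sum(1,keepdims=True))
    return p*[c["fx"],c["fy"]]+[c["cx"],c["cy"]]
yy,xx=np.meshgrid(np.arange(-52,52.1,.5),np.arange(-14,14.1,.5),indexing="ij")
S=lambda t:1/(1+np.exp(-t/.5))
fx=S(8.5-abs(xx)); D=L=0
for k in range(-2,3):
    w=yy-20*k; D=D+S(w+6.2)*S(-w)*fx; L=L+S(w)*S(6.2-w)*fx
A=np.c_[np.ones(xx.size),D.ravel(),L.ravel(),xx.ravel(),yy.ravel()]
A0=np.linalg.pinv(A)
def f(v):
    a=np.radians(v[2]);ey=np.array([-np.sin(a),np.cos(a)]);ex=np.array([np.cos(a),np.sin(a)])
    X=np.c_[v[:2]/1e3+(xx.ravel()[:,None]*ex+yy.ravel()[:,None]*ey)/1e3,np.full(xx.size,.03)]
    uv=proj(X);g=map_coordinates(img,[uv[:,1],uv[:,0]],order=1)
    return ((g-A@(A0@g))**2).mean()/g.var()
v0=np.array([519.7,-21.4,-10])
for dv in((0,0,0),(2,2,0),(-2,-2,0)):
    r=minimize(f,v0+dv,method="Nelder-Mead",options=dict(initial_simplex=v0+np.array(dv)+np.array([[0,0,0],[2,0,0],[0,2,0],[0,0,1]])));print(r.x,r.fun)
P=cloud((c,M),np.load("top0.npy"))
for z0,z1,b in((.024,.04,(228,256,436,512)),(.017,.1,(195,290,390,520))):
    Q=P[b[0]:b[1],b[2]:b[3]].reshape(-1,3);Q=Q[(Q[:,2]>z0)&(Q[:,2]<z1)]
    print(cv2.minAreaRect((Q[:,:2]*1e3).astype(np.float32)))
```

```text
[518.34947512 -21.45351624 -10.29289609] 0.18423313137814054
[532.65691087 -24.39501244 -11.5148452 ] 0.18641223058963774
[518.34951728 -21.4535406  -10.29291906] 0.18423313124508026
((519.3917846679688, -21.582244873046875), (142.78887939453125, 33.880306243896484), 79.07778930664062)
((525.2766723632812, 12.041595458984375), (242.07318115234375, 130.39022827148438), 78.85220336914062)
```

Run:
```python
from h import *
f=np.load("w2.npz");s=dict(tool_pos=f["pos"],tcp_rot=f["rot"]);d=f["d"]
P=cloud(cam("wrist",s),d);Z=P[...,2]
m=(d>0)&(Z>.0165)&(Z<.027)&(abs(P[...,0]-.525)<.1)&(abs(P[...,1]-.01)<.16)
Q=P[m];a=np.radians(-10.3);o=np.array([.5188,-.0136])
ex=np.array([np.cos(a),np.sin(a)]);ey=np.array([-np.sin(a),np.cos(a)])
X=(Q[:,:2]-o)@ex*1e3;Y=(Q[:,:2]-o)@ey*1e3
for sg in(1,-1):
    k=(X*sg>57)&(X*sg<73)&(Y>-80)&(Y<120)
    if k.sum()>50: 
        p=np.polyfit(Y[k],X[k],1);print("rim",sg,k.sum(),p,"dyaw",-np.degrees(p[0]),"X at 0",p[1])
k=(Y>138)&(Y<152)&(abs(X)<50);print("end rim",k.sum(),np.median(Y[k]),np.percentile(Y[k],[2,98]))
K=P[(d>0)&(Z>.074)&(Z<.09)&(np.hypot(P[...,0]-.541,P[...,1]-.107)<.03)];print("knob",len(K),K.mean(0) if len(K) else 0)
```

```text
rim 1 2522 [7.32191013e-03 6.43837692e+01] dyaw -0.41951454816355394 X at 0 64.38376923851352
rim -1 1496 [ 4.33174755e-03 -5.92837086e+01] dyaw -0.2481908527881118 X at 0 -59.28370861171825
end rim 1124 143.0384967169758 [140.29103438 146.5191331 ]
knob 370 [0.54431453 0.1044658  0.08217787]
```

Run:
```python
from h import *
print(delta((.5203,-.0209,.137),-10.6))
```

```text
('shift', array([-0.25,  0.02,  2.74]), 'turn', array([-0.  ,  0.  ,  0.21]), 't', 5.67)
```

Call:
jog_arm(increments=[[[-0.25, 0.02, 0, 0, 0, 0.21, -1], [0, 0, 0.8, 0, 0, 0, -1], [0, 0, 0.8, 0, 0, 0, -1], [0, 0, 0.7, 0, 0, 0, -1], [0, 0, 0.3, 0, 0, 0, -1]]])

```text
time: 6.08
tool_pos: [0.5185, -0.0214, 0.1384]
tcp_rot: [-2.416, -2.003, 0.005]
wrist_force: [0.1, -0.0, -1.6]
width: 0.155
grip_force: 48.9
```

Call:
jog_arm(increments=[[[0, 0, 0.1, 0, 0, 0, -1], [0, 0, 0, 0, 0, 0, -1], [0, 0, 0, 0, 0, 0, -1], [0, 0, 0, 0, 0, 0, -1], [0, 0, 0, 0, 0, 0, -1]]])

```text
time: 6.5
tool_pos: [0.5216, -0.0212, 0.1398]
tcp_rot: [2.417, 2.004, 0.003]
wrist_force: [0.2, 0.1, -1.7]
width: 0.155
grip_force: 48.9
```

Run:
```python
from h import *
s=read_state();print(s["tool_pos"],s["wrist_force"],delta((.5203,-.0209,.137),-10.6))
p,d=viewer.read_camera("scene");cv2.imwrite("pics/s3.png",cv2.resize(p[300:430,310:460],None,fx=5,fy=4.6,interpolation=cv2.INTER_CUBIC)[:598])
```

```text
[ 0.52160724 -0.02119336  0.13980122] [ 0.249532    0.05609933 -1.72072038] ('shift', array([ 0.  , -0.04,  0.09]), 'turn', array([ 0.03, -0.  , -0.01]), 't', 6.5)
```

View pics/s3.png

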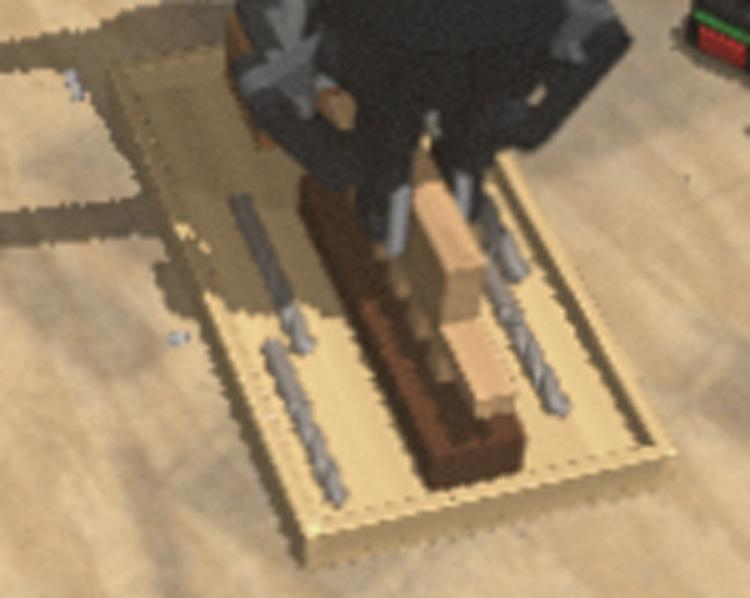

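The crop shows the strip upright and square above the rail, centred over it, with its near lug at about (480,380). I'll feel down now in small steps.

Call:
jog_arm(increments=[[[0, -0.035, 0.08, 0, 0, 0, -1], [0, 0, 0.08, 0, 0, 0, -1], [0, 0, 0.04, 0, 0, 0, -1], [0, 0, 0, 0, 0, 0, -1], [0, 0, 0, 0, 0, 0, -1]]])

```text
time: 6.97
tool_pos: [0.5192, -0.0208, 0.132]
tcp_rot: [-2.418, -2.005, 0.001]
wrist_force: [-1.1, 1.1, -1.2]
width: 0.161
grip_force: 48.9
```

Call:
jog_arm(increments=[[[0, 0, 0.03, 0, 0, 0, -1], [0, 0, 0.03, 0, 0, 0, -1], [0, 0, 0.03, 0, 0, 0, -1], [0, 0, 0, 0, 0, 0, -1], [0, 0, 0, 0, 0, 0, -1]]])

```text
time: 7.38
tool_pos: [0.5199, -0.0209, 0.1298]
tcp_rot: [2.418, 2.005, 0.001]
wrist_force: [1.4, -0.4, -0.9]
width: 0.148
grip_force: 49.0
```

Call:
jog_arm(increments=[[[0, 0, 0.03, 0, 0, 0, -1], [0, 0, 0.03, 0, 0, 0, -1], [0, 0, 0.02, 0, 0, 0, -1], [0, 0, 0, 0, 0, 0, -1], [0, 0, 0, 0, 0, 0, -1]]])

```text
time: 7.8
tool_pos: [0.5198, -0.021, 0.1272]
tcp_rot: [2.418, 2.005, 0.001]
wrist_force: [2.7, -0.5, -2.9]
width: 0.153
grip_force: 48.8
```

Call:
jog_arm(increments=[[[0, 0.015, 0.03, 0, 0, 0, -1], [0, 0, 0.03, 0, 0, 0, -1], [0, 0, 0.03, 0, 0, 0, -1], [0, 0, 0, 0, 0, 0, -1], [0, 0, 0, 0, 0, 0, -1]]])

```text
time: 8.22
tool_pos: [0.5199, -0.021, 0.1243]
tcp_rot: [2.418, 2.005, 0.0]
wrist_force: [3.1, -0.3, -2.4]
width: 0.154
grip_force: 48.8
```

Call:
jog_arm(increments=[[[0, 0.025, 0.03, 0, 0, 0, -1], [0, 0, 0.04, 0, 0, 0, -1], [0, 0, 0.04, 0, 0, 0, -1], [0, 0, 0, 0, 0, 0, -1], [0, 0, 0, 0, 0, 0, -1]]])

```text
time: 8.63
tool_pos: [0.5201, -0.021, 0.1208]
tcp_rot: [-2.418, -2.005, 0.001]
wrist_force: [0.2, -0.4, -1.3]
width: 0.156
grip_force: 49.0
```

Forces are near zero and the strip is sliding in. It has about 6 mm left to go.

Call:
jog_arm(increments=[[[0, 0, 0.04, 0, 0, 0, -1], [0, 0, 0.04, 0, 0, 0, -1], [0, 0, 0.03, 0, 0, 0, -1], [0, 0, 0, 0, 0, 0, -1], [0, 0, 0, 0, 0, 0, -1]]])

```text
time: 9.05
tool_pos: [0.5205, -0.0211, 0.1177]
tcp_rot: [-2.418, -2.005, 0.0]
wrist_force: [-0.3, -0.1, -1.6]
width: 0.159
grip_force: 49.0
```

Call:
jog_arm(increments=[[[0, 0, 0.02, 0, 0, 0, -1], [0, 0, 0.02, 0, 0, 0, -1], [0, 0, 0.02, 0, 0, 0, -1], [0, 0, 0, 0, 0, 0, -1], [0, 0, 0, 0, 0, 0, -1]]])

```text
time: 9.47
tool_pos: [0.5206, -0.0211, 0.116]
tcp_rot: [-2.418, -2.005, 0.0]
wrist_force: [-0.1, 0.0, -1.5]
width: 0.151
grip_force: 49.0
```

Call:
jog_arm(increments=[[[0, 0, 0.02, 0, 0, 0, -1], [0, 0, 0.015, 0, 0, 0, -1], [0, 0, 0, 0, 0, 0, -1], [0, 0, 0, 0, 0, 0, -1], [0, 0, 0, 0, 0, 0, -1]]])

```text
time: 9.88
tool_pos: [0.5206, -0.0211, 0.115]
tcp_rot: [-2.419, -2.005, 0.0]
wrist_force: [0.1, -0.1, -0.6]
width: 0.152
grip_force: 49.0
```

Call:
jog_arm(increments=[[[0, 0, 0.015, 0, 0, 0, -1], [0, 0, 0.015, 0, 0, 0, -1], [0, 0, 0, 0, 0, 0, -1], [0, 0, 0, 0, 0, 0, -1], [0, 0, 0, 0, 0, 0, -1]]])

```text
time: 10.3
tool_pos: [0.5208, -0.0211, 0.1147]
tcp_rot: [2.418, 2.005, 0.0]
wrist_force: [-2.8, 0.7, 5.8]
width: 0.155
grip_force: 49.9
```

Contact came at z 0.1147, which is the predicted home height. I'll release and rise.

Call:
jog_arm(increments=[[[0, 0, 0, 0, 0, 0, 0], [0, 0, 0, 0, 0, 0, 0], [0, 0, 0, 0, 0, 0, 0], [0, 0, 0, 0, 0, 0, 0], [0, 0, 0, 0, 0, 0, 0]]])

```text
time: 10.72
tool_pos: [0.5206, -0.0211, 0.114]
tcp_rot: [-2.418, -2.005, 0.0]
wrist_force: [-0.5, -0.6, 0.7]
width: 0.499
grip_force: 0.0
```

Call:
jog_arm(increments=[[[0, 0, -0.3, 0, 0, 0, 0], [0, 0, -0.8, 0, 0, 0, 0], [0, 0, -0.9, 0, 0, 0, 0], [0, 0, -0.9, 0, 0, 0, 0], [0, 0, -0.6, 0, 0, 0, 0]]])

```text
time: 11.13
tool_pos: [0.5217, -0.0212, 0.2225]
tcp_rot: [2.416, 2.004, 0.004]
wrist_force: [1.6, -0.8, 0.8]
width: 0.501
grip_force: 0.0
```

Call:
jog_arm(increments=[[[0, 0, 0, 0, 0, 0, 0], [0, 0, 0, 0, 0, 0, 0], [0, 0, 0, 0, 0, 0, 0], [0, 0, 0, 0, 0, 0, 0], [0, 0, 0, 0, 0, 0, 0]]])

```text
time: 11.55
tool_pos: [0.5196, -0.021, 0.2175]
tcp_rot: [-2.417, -2.004, 0.004]
wrist_force: [-0.2, 0.1, 0.1]
width: 0.499
grip_force: 0.0
```

Run:
```python
from h import *
s=read_state();p,d=viewer.read_camera("wrist");cv2.imwrite("pics/w4.png",p)
P=cloud(cam("wrist",s),d);Z=P[...,2]
B=P[(d>0)&(Z>.062)&(Z<.095)&(np.hypot(P[...,0]-.5195,P[...,1]+.021)<.055)]
print(s["tool_pos"],"strip",len(B),np.median(B[:,2]),cv2.minAreaRect((B[:,:2]*1e3).astype(np.float32)))
K=P[(d>0)&(Z>.073)&(Z<.09)&(np.hypot(P[...,0]-.541,P[...,1]-.107)<.03)];k=K.mean(0);print("knob",len(K),k)
k+= [.0008,0,0]
print(delta((k[0],k[1],.18),-10.6))
```

```text
[ 0.51959068 -0.02101676  0.21746379] strip 2708 0.07279491318667661 ((519.6665649414062, -22.437332153320312), (84.11927032470703, 13.97928524017334), 79.5150375366211)
knob 404 [0.54432954 0.10424795 0.08195782]
('shift', array([4.26, 0.06, 1.25]), 'turn', array([-0.03,  0.  , -0.01]), 't', 11.6)
```

View pics/w4.png

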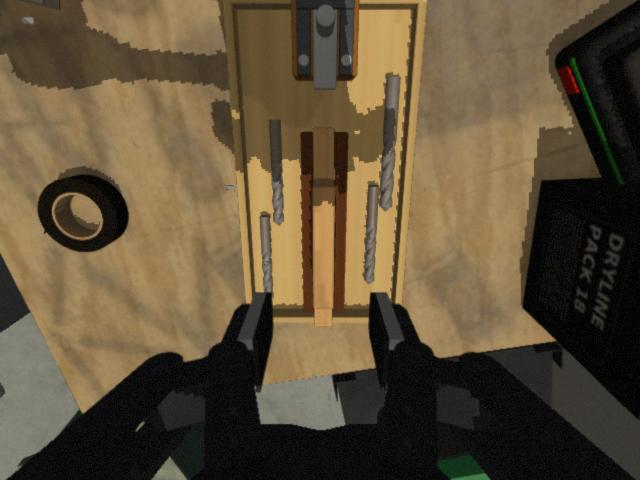

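The wrist view shows the strip seated in the middle of the rail, body at about (322,200), with its top at the home height. The bolt knob is at (324,15), still drawn back. I'll move to the knob, grip it and drag it.

Call:
jog_arm(increments=[[[0.9, 0.02, 0.2, 0, 0, 0, 0], [0.9, 0.02, 0.2, 0, 0, 0, 0], [0.9, 0, 0.3, 0, 0, 0, 0], [0.9, 0, 0.3, 0, 0, 0, 0], [0.66, 0, 0.25, 0, 0, 0, 0]]])

```text
time: 12.02
tool_pos: [0.5451, 0.106, 0.1801]
tcp_rot: [-2.417, -2.005, 0.002]
wrist_force: [1.0, -0.2, -0.1]
width: 0.504
grip_force: 0.0
```

Call:
jog_arm(increments=[[[0, 0, 0.2, 0, 0, 0, 0], [0, 0, 0.2, 0, 0, 0, 0], [0, 0, 0.2, 0, 0, 0, 0], [0, 0, 0, 0, 0, 0, 0], [0, 0, 0, 0, 0, 0, 0]]])

```text
time: 12.43
tool_pos: [0.545, 0.1032, 0.163]
tcp_rot: [-2.419, -2.003, 0.002]
wrist_force: [-0.1, -0.3, 0.2]
width: 0.499
grip_force: 0.0
```

Run:
```python
from h import *
print(read_state()["wrist_force"],delta((.545,.1045,.134),-10.6))
```

```text
[-0.11892605 -0.32370641  0.22505616] ('shift', array([ 0.04, -0.01,  0.97]), 'turn', array([-0.01,  0.01, -0.02]), 't', 12.43)
```

Call:
jog_arm(increments=[[[0.04, 0, 0.3, 0, 0, 0, 0], [0, 0, 0.3, 0, 0, 0, 0], [0, 0, 0.2, 0, 0, 0, 0], [0, 0, 0.13, 0, 0, 0, 0], [0, 0, 0, 0, 0, 0, 0]]])

```text
time: 12.85
tool_pos: [0.5447, 0.1051, 0.1341]
tcp_rot: [-2.418, -2.004, 0.004]
wrist_force: [-0.6, -0.5, 0.2]
width: 0.506
grip_force: 0.0
```

Call:
jog_arm(increments=[[[0, 0, 0, 0, 0, 0, -1], [0, 0, 0, 0, 0, 0, -1], [0, 0, 0, 0, 0, 0, -1], [0, 0, 0, 0, 0, 0, -1], [0, 0, 0, 0, 0, 0, -1]]], force=30)

```text
time: 13.27
tool_pos: [0.5455, 0.1056, 0.1362]
tcp_rot: [-2.418, -2.005, 0.0]
wrist_force: [-2.5, 1.1, 3.3]
width: 0.101
grip_force: 29.4
```

Call:
jog_arm(increments=[[[0, 0, 0, 0, 0, 0, -1], [0, 0, 0, 0, 0, 0, -1], [0, 0, 0, 0, 0, 0, -1], [0, 0, 0, 0, 0, 0, -1], [0, 0, 0, 0, 0, 0, -1]]])

```text
time: 13.68
tool_pos: [0.5456, 0.1056, 0.1361]
tcp_rot: [-2.418, -2.005, 0.0]
wrist_force: [-4.3, 1.5, 6.5]
width: 0.1
grip_force: 29.6
```

Knob gripped. Now I'll drag it along tray −y.

Call:
jog_arm(increments=[[[-0.2, 0, 0, 0, 0, 0, -1], [-0.2, 0, 0, 0, 0, 0, -1], [-0.2, 0, 0, 0, 0, 0, -1], [-0.2, 0, 0, 0, 0, 0, -1], [0, 0, 0, 0, 0, 0, -1]]])

```text
time: 14.1
tool_pos: [0.541, 0.0815, 0.1361]
tcp_rot: [-2.419, -2.004, 0.0]
wrist_force: [-3.8, 0.9, 6.2]
width: 0.097
grip_force: 29.7
```

Call:
jog_arm(increments=[[[-0.1, 0, 0, 0, 0, 0, -1], [-0.1, 0, 0, 0, 0, 0, -1], [0, 0, 0, 0, 0, 0, -1], [0, 0, 0, 0, 0, 0, -1], [0, 0, 0, 0, 0, 0, -1]]])

```text
time: 14.52
tool_pos: [0.54, 0.076, 0.1361]
tcp_rot: [-2.418, -2.005, 0.0]
wrist_force: [-4.2, 0.4, 5.5]
width: 0.101
grip_force: 29.6
```

Call:
jog_arm(increments=[[[-0.04, 0, 0, 0, 0, 0, -1], [-0.04, 0, 0, 0, 0, 0, -1], [0, 0, 0, 0, 0, 0, -1], [0, 0, 0, 0, 0, 0, -1], [0, 0, 0, 0, 0, 0, -1]]])

```text
time: 14.93
tool_pos: [0.5396, 0.0739, 0.1362]
tcp_rot: [-2.418, -2.005, -0.0]
wrist_force: [-3.6, 1.8, 6.1]
width: 0.096
grip_force: 29.6
```

Call:
jog_arm(increments=[[[-0.03, 0, 0, 0, 0, 0, -1], [-0.03, 0, 0, 0, 0, 0, -1], [0, 0, 0, 0, 0, 0, -1], [0, 0, 0, 0, 0, 0, -1], [0, 0, 0, 0, 0, 0, -1]]])

```text
time: 15.35
tool_pos: [0.5395, 0.0733, 0.1362]
tcp_rot: [-2.418, -2.003, -0.003]
wrist_force: [-3.0, 6.0, 4.0]
width: 0.101
grip_force: 29.5
```

Call:
jog_arm(increments=[[[-0.03, 0, 0, 0, 0, 0, -1], [-0.03, 0, 0, 0, 0, 0, -1], [0, 0, 0, 0, 0, 0, -1], [0, 0, 0, 0, 0, 0, -1], [0, 0, 0, 0, 0, 0, -1]]])

```text
time: 15.77
tool_pos: [0.5394, 0.0729, 0.1362]
tcp_rot: [-2.417, -2.001, -0.007]
wrist_force: [-2.1, 12.7, 3.1]
width: 0.097
grip_force: 29.4
```

It is hard against the end stop: force is up to 12.7 N with almost no travel. I'll release and rise.

Call:
jog_arm(increments=[[[0.03, 0, 0, 0, 0, 0, -0.4], [0, 0, 0, 0, 0, 0, 0], [0, 0, 0, 0, 0, 0, 0], [0, 0, 0, 0, 0, 0, 0], [0, 0, 0, 0, 0, 0, 0]]])

```text
time: 16.18
tool_pos: [0.5393, 0.0706, 0.1356]
tcp_rot: [2.419, 2.005, -0.0]
wrist_force: [0.0, -0.4, -0.2]
width: 0.495
grip_force: 0.0
```

Call:
jog_arm(increments=[[[0, 0, -0.3, 0, 0, 0, 0], [0, 0, -0.8, 0, 0, 0, 0], [0, 0, -0.9, 0, 0, 0, 0], [0, 0, -0.9, 0, 0, 0, 0], [0, 0, -0.5, 0, 0, 0, 0]]])

```text
time: 16.6
tool_pos: [0.5407, 0.0708, 0.2419]
tcp_rot: [2.416, 2.003, 0.006]
wrist_force: [0.7, -0.4, 0.0]
width: 0.502
grip_force: 0.0
```

Call:
jog_arm(increments=[[[0.8, 0, 0, 0, 0, 0, 0], [0.8, 0, 0, 0, 0, 0, 0], [0.5, 0, 0, 0, 0, 0, 0], [0, 0, 0, 0, 0, 0, 0], [0, 0, 0, 0, 0, 0, 0]]])

```text
time: 17.02
tool_pos: [0.5507, 0.1332, 0.2377]
tcp_rot: [2.416, 2.007, -0.001]
wrist_force: [0.4, -0.5, -0.3]
width: 0.503
grip_force: 0.0
```

Run:
```python
from h import *
s=read_state();print(s["wrist_force"],s["tool_pos"])
p,d=viewer.read_camera("top");P=cloud(cam("top"),d);Z=P[...,2]
q,_=viewer.read_camera("scene")
cv2.imwrite("pics/f.png",np.hstack([cv2.resize(p[190:295,380:525],(400,290)),cv2.resize(q[280:430,310:460],(400,290))]))
a=np.radians(-10.6);ey=np.array([-np.sin(a),np.cos(a)])
K=P[(d>0)&(Z>.074)&(Z<.09)&(np.hypot(P[...,0]-.538,P[...,1]-.072)<.025)]
if len(K):print("knob tray y",((K.mean(0)[:2]-[.5213,-.014])@ey)*1e3,K.mean(0))
```

```text
[ 0.44887143 -0.46061305 -0.30410923] [0.55072828 0.13321039 0.237695  ]
```

View pics/f.png

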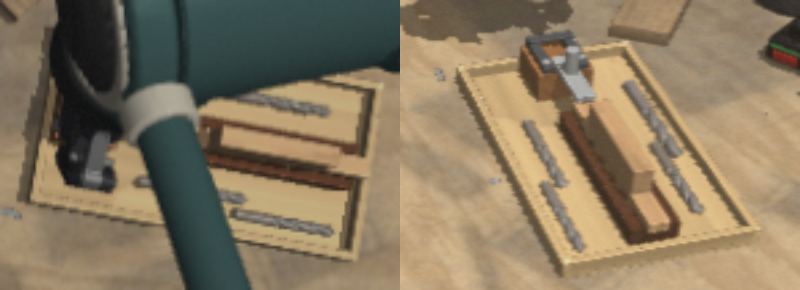

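The scene crop shows the strip seated flush on the rail. The bolt is shot forward over its lug, with the tip at about (585,95) in the right half, and the gripper is clear.

```bash
python3 -c "
from workcell import bot
print(bot.finish_job())"
```

```text
the job is handed in; nothing more can be done
None
```

The strip is fully home in the rail, with seating forces of about 6 N. The bolt is pushed to its stop over the strip's lug, the gripper has let go, and the job was handed in at about 17 s.

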